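Shut and lock the narcotics safe

ROBOT

A 6-joint arm with a two-finger parallel gripper is mounted at the origin on the work surface. World frame = base frame: x ahead of the robot, y to its left, z up, the work surface at z = 0. Lengths are in mm, angles in degrees, forces in N, time in s.
With the tool pointing down it reaches from about 400 to 825 mm from the base axis. Payload 7 kg.
Tool frame: the origin (TCP) lies at the centre of the arm's flange, where the gripper is bolted on; the fingertips stand 173 mm ahead of it and the grasp point (between the pads) lies 155 mm ahead of it; z points along the fingers, x is the direction in which the jaws open and shut, and the axes are right-handed (so a half turn about z gives the same grasp; the last joint's range is limited). The gripper opens to 85 mm and grips with 20 to 120 N. Pads are 22 mm wide; open, the fingers measure 114 mm over their backs; the gripper's body (76 mm by 85 mm) begins 54 mm behind the grasp point. The pads swing forward as they close: fully open they stand 13 mm farther back than shut.
Start: joints at [-55.514, 20.546, 0.682, 0, -70.136, -16.507], TCP at [208.329, -642.024, 404.702] pointing down, gripper open.
Joint ranges: [-176.03, 176.03], [-82.01, 121.73], [-58.28, 71.71], [-173.87, 95.51], [-174.79, -0.11], [-173.66, 173.66]. Speed limits (degrees/s): [136.94, 136.94, 172.46, 180, 180, 180].

INTERFACE

Orientations are given as a 3x3 rotation matrix whose columns are the frame's x, y, z axes.
In Python, from rig import ctrl gives the robot as it stands.
- The arm moves only by the tool jog_arm, never from a script. Its argument "plan" is a list of rows, each an object with "angular": the turn, a rotation vector about the tool's x, y, z in rad, a list of three; "travel": the shift along the tool's x, y, z in m, a list of three; "hand": the finger opening in m, from 0 to 0.0854. A call has 1 to 12 rows; each row is the pose to reach, as a shift and turn from the pose measured when the call began, along the tool's axes at that moment; what a row does not reach only later rows make up. A row lasts 1/8 s, in which the tool goes at most 62.5 mm and 10.7 degrees, less where a joint would pass 70% of its speed; a pose out of reach is approached as far as the arm can. A call with a gripper value outside its range is refused whole. The fingers move at their own pace and stop on an object; "newtons" is the grip in N (left out, the last holds). Time passes only in rows, so rows that repeat a pose let the fingers close. It gives the time, the measured TCP pose, the force and the opening at its end, in the units of the state.
- ctrl.observe(): the state, without advancing time (a new reading comes with each control period).
- ctrl.get_image(name): name is "side" or "top"; returns a dict with "image" (420x560x3 uint8, red, green, blue), "z_map" (420x560 float32, mm along the optical axis (not along the pixel's ray), 0 where there is no reading), "camera_matrix" (3x3 intrinsics, pixels), "distortion" ([k1, k2, p1, p2, k3] as OpenCV has them; the pictures are not rectified), "xyz" and "attitude" of the camera in the world. Camera axes: x right, y down, z forward; pixel columns grow to the right and rows downward; lengths in mm; the calibration is good to about 2 mm. A picture is of the moment at which its call begins.
- ctrl.hand_in(): hands the job in, once; it reports no verdict.
Trained networks look in the newest picture that a camera, given by its name, has taken for a name from the list of things; names that differ only in an ending like _2 or _b are one class to them, and where a whole thing is asked for, a point or a joint stands for the part that bears it (a point fixed in the world has none). Each returns a list of dicts, best first, with "p" (0 to 1); they miss things now and then, are a little off and sometimes report something else, mostly with a low value. They report only what shows in the picture. A call takes as long as a camera call.
- ctrl.regions_of(label, camera): "pixels" (420x560 bool, what is visible of it) and "position" ([column, row] in pixels, amid what is visible of it).
- ctrl.landmark_of(label, camera): "position" ([column, row] in pixels: a listed point, or the origin of a listed thing).
The state is a dict: "clock": time; "joints": joint angles; "qvel": joint speeds; "effort": joint torques, N m; "ee_pos": TCP position; "tcp_rot": TCP orientation; "force": force on the tool from outside, world axes, zero at the start; "torque": the same for the moment, N m; "width": opening from 0.0 (shut) to 1.0 (fully open).
Only numpy, scipy, OpenCV 4.12 (cv2) and the standard library are available. Lean on these libraries where they do the work, as an engineer would, in place of code of your own. Each camera call takes 0.05 s, during which the arm holds its last target.

TASK

With fingertips only, push the safe's glass sliding door fully shut; then press a fingertip on the knurled lock wheel on the safe's roof and rub it round gently by friction, one click, so that the green stripe comes to rest at the top between the white marks and the door is still shut. Do not pinch or pick up anything, leave the dish, key, vials, crusher, jar and spatula where they are, and finish clear of everything.

Things in the scene. Friction and masses are not known exactly. Their poses are not given: they have to be found in the camera images.
- safe: Grey steel safe fixed on the counter, 200 deep (x), 400 wide (y), 180 high, origin at the centre of its underside. x points away from the robot, y to the left seen from the robot, z up. Front face at x = -100; aluminium tracks stand out to x = -119. On the roof: the lock housing (54 by 104, 24 high) and one vial only.
- door (a joint): Sliding glass door in the front track, in m: 0 = fully shut against the right-hand stop; grows as it opens along the safe's +y, at most 0.15. To shut it, push along the safe's -y. About 1.2 N of friction; it stays where it is left.
- pull_end (a point): On the door: middle of the top left edge (+y end) of its blue pull, a solid block standing out of the glass towards the robot: 40 out along the safe's x (20 either side of this point, back to the glass), 96 long along y (from this point towards -y), 40 high (this point down), too wide to pinch. The point is 165 above the counter. Push the +y end face towards -y to shut the door; above it is free.
- wheel (a joint): Knurled lock wheel, rad. Turns about the safe's x; growing values carry its top towards the safe's -y (right, as the door shuts). Detents: 0 = red stripe across the rim on top (unlocked, starts here), 0.6 = green on top (locked), 1.2 = blue on top; stops at -0.12, 1.32. Past half-way it snaps on into the next detent. Takes about 1.5 N of drag along the rim. If turned too far it can be rubbed back.
- wheel_crown (a point): Fixed on the safe: top point of the lock wheel's rim, mid-width, 212 above the counter. Steel wheel 80 in diameter, 34 wide along the safe's x, rising 8 above the steel cheeks beside it (from 18 either side of the middle along x): it can be stroked from above along the safe's y, not gripped. One click is 24 of travel along the rim.
- dish: White enamel counting dish, 150 across, 28 high, on the counter; leave it alone. Origin: centre of its underside.
- key: Brass key, 80 long, 6 thick, lying on the counter; leave it alone. Origin: on its underside near mid-length.
- vial_counter: Brown glass vial, 28 in diameter, 58 high, standing on the counter; leave it alone. Origin: centre of its underside.
- vial_roof: Brown glass vial like the other, standing on the safe's roof 200 or more to the right of the lock wheel; leave it alone. Origin: centre of its underside.
- crusher: Blue plastic pill crusher, 60 in diameter, 72 high, standing on the counter; leave it alone. Origin: centre of its underside.
- tablets: White tablet jar with a blue cap, 60 in diameter, 100 high, on the counter left of the safe; leave it alone. Origin: centre of its underside.
- spatula: Counting spatula, 180 long, lying on the counter right of the safe; leave it alone. Origin: on its underside near mid-length.

How it is judged:
By the outcome, as a careful person would: the job done as asked, in the order asked, and still so for the second after the job is handed in, with the robot touching nothing.
It also fails if it takes over 48 s, if anything falls off the work surface, if the arm or the gripper's body presses on something with over 40 N, if the wrist force passes 120 N, or if a joint passes its speed limit or range.

## Working session

There is one attempt and no reset: what is moved stays moved. The work goes in short steps, Python scripts to look and compute and a tool call to move; the robot and the scene stay as the last step left them, time stands still between calls to the robot, and variables do not carry over. Pictures are saved under pics/ and viewed, and the job is handed in when it is done.

Besides the shell and the picture viewer there is one more tool, called after "Request:" as a command line: name --argument value ..., lists and objects as JSON in quotes. jog_arm: Moves the arm, as the interface text tells. Its arguments: {"type":"object","properties":{"plan":{"type":"array","items":{"type":"object","properties":{"angular":{"type":"array","items":{"type":"number"}},"travel":{"type":"array","items":{"type":"number"}},"hand":{"type":"number"}}}},"newtons":{"type":"number"}},"required":["plan"]}

```bash
mkdir -p pics; ls
cat > h.py <<'E'
import numpy as np, cv2
from rig import ctrl
def snap(n,f):
    d=ctrl.get_image(n); cv2.imwrite('pics/'+f,cv2.cvtColor(d['image'],cv2.COLOR_RGB2BGR)); return d
def ray(d,px):
    K=np.array(d['camera_matrix'],float);D=np.array(d['distortion'],float)
    u=cv2.undistortPoints(np.array([[px]],float),K,D)[0,0]
    R=np.array(d['attitude'],float)
    return np.array(d['xyz'],float),R@np.array([u[0],u[1],1.])
def atz(d,px,z):
    o,r=ray(d,px); return o+r*(z-o[2])/r[2]
def dep(d,px):
    o,r=ray(d,px); c,w=int(round(px[0])),int(round(px[1])); return o+r*d['z_map'][w,c]
E
python3 - <<'E'
from h import *
np.set_printoptions(precision=1,suppress=True)
D={n:snap(n,n+'0.png') for n in('side','top')}
for n in D:
    print(n,D[n]['xyz'],np.array(D[n]['attitude']).round(2).tolist(),D[n]['camera_matrix'])
    for l in ['safe','pull_end','wheel_crown','vial_roof','dish','crusher','tablets','key','spatula','vial_counter']:
        r=ctrl.landmark_of(l,n)
        print(l,[(round(x['p'],2),np.round(x['position'],1).tolist()) for x in r[:2]])
s=ctrl.observe();print(s['ee_pos'],np.array(s['tcp_rot']).round(4).tolist(),s['clock'],s['force'],s['width'])
E
```

```text
pics
side [  18.4  522.5 1057. ] [[-0.74, -0.52, 0.44], [-0.68, 0.58, -0.45], [-0.02, -0.63, -0.78]] [[466.9   0.  277.1]
 [  0.  466.9 198.6]
 [  0.    0.    1. ]]
safe [(0.66, [236.1, 219.5])]
pull_end [(0.82, [272.8, 205.3])]
wheel_crown [(0.65, [204.8, 194.8])]
vial_roof [(0.65, [255.9, 143.6])]
dish []
crusher [(0.59, [363.7, 205.0])]
tablets [(0.72, [169.6, 327.1])]
key [(0.68, [299.1, 258.3]), (0.55, [170.2, 328.6])]
spatula [(0.92, [373.0, 154.5]), (0.3, [365.5, 209.0])]
vial_counter [(0.54, [331.5, 225.9])]
top [ 331.1    2.8 1679. ] [[0.01, -0.99, 0.15], [-1.0, -0.02, -0.01], [0.01, -0.15, -0.99]] [[543.4   0.  284.5]
 [  0.  543.4 204.8]
 [  0.    0.    1. ]]
safe []
pull_end [(0.71, [268.5, 217.0]), (0.36, [312.2, 154.4])]
wheel_crown [(0.96, [233.9, 172.7])]
vial_roof [(0.68, [312.6, 155.8])]
dish [(0.93, [191.4, 270.3])]
crusher [(0.76, [354.2, 259.8])]
tablets [(0.91, [158.2, 215.2])]
key [(0.55, [273.3, 254.6])]
spatula [(0.74, [413.6, 232.7])]
vial_counter [(0.52, [312.5, 251.6])]
[ 208.3 -642.   404.7] [[-0.3087, 0.9512, 0.0], [0.9512, 0.3087, -0.0], [-0.0, 0.0, -1.0]] 1.1 [-0.5 -0.2  0.4] 1.0007795544083489
```

View pics/side0.png

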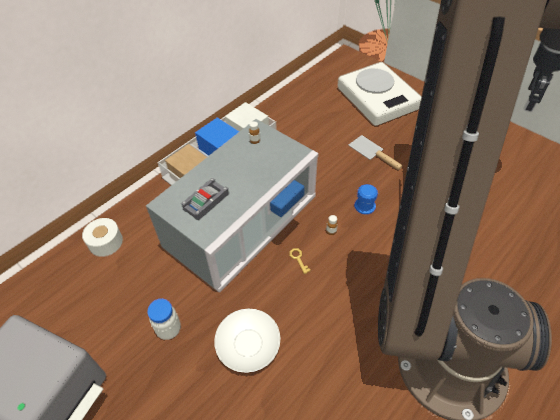

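View pics/top0.png

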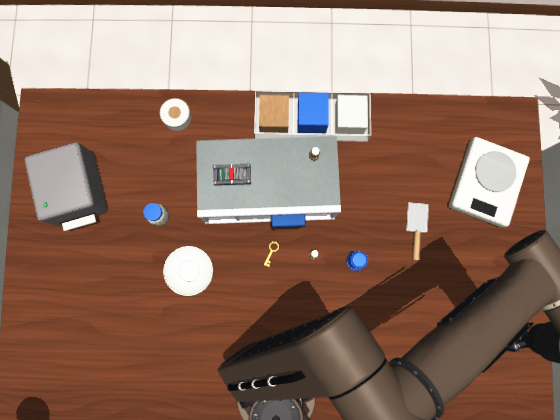

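Run:
```python
from h import *
np.set_printoptions(precision=1,suppress=True)
S=ctrl.get_image('side');T=ctrl.get_image('top')
print('pull',atz(S,[272.8,205.3],165),atz(T,[268.5,217],165),dep(S,[272.8,205.3]),dep(T,[268.5,217]))
print('crown',atz(S,[204.8,194.8],212),atz(T,[233.9,172.7],212),dep(T,[233.9,172.7]))
print('safe',atz(S,[236.1,219.5],0))
print('vialroof',atz(S,[255.9,143.6],180),atz(T,[312.6,155.8],180))
for l,p in dict(dish=[191.4,270.3],crusher=[354.2,259.8],tablets=[158.2,215.2],key=[273.3,254.6],spat=[413.6,232.7],vial=[312.5,251.6]).items(): print(l,atz(T,p,0))
# roof fit: points at z 170..190
for n,d in(('S',S),('T',T)):
    K=np.array(d['camera_matrix']);h,w=d['z_map'].shape
    uv=np.stack(np.meshgrid(np.arange(w),np.arange(h)),-1).reshape(-1,1,2).astype(float)
    u=cv2.undistortPoints(uv,K,np.array(d['distortion'],float))[:,0]
    z=d['z_map'].reshape(-1)
    P=(np.c_[u,np.ones(len(u))]*z[:,None])@np.array(d['attitude']).T+np.array(d['xyz'])
    np.save(n+'.npy',P)
    m=(z>0)&(abs(P[:,2]-180)<7)&(P[:,0]>300)
    q=P[m][:,:2].astype(np.float32)
    r=cv2.minAreaRect(q);print(n,m.sum(),r,cv2.boxPoints(r), np.median(P[m][:,2]))
```

```text
pull [512.7  24.6 165. ] [520.8  28.  165. ] [516.2  21.  158.6] [534.8  29.8  53.5]
crown [627.2 134.4 212. ] [636.2 124.6 212. ] [636.8 124.9 209.5]
safe [646.5  38.6   0. ]
vialroof [680.9 -90.4 180. ] [695.5 -93.8 180. ]
dish [372.8 264.4   0. ]
crusher [ 412.5 -236.2    0. ]
tablets [541.6 374.4   0. ]
key [425.   13.8   0. ]
spat [ 499.2 -423.     0. ]
vial [ 436.  -107.1    0. ]
S 10099 ((1030.633544921875, -489.24658203125), (1384.9676513671875, 1209.2677001953125), 82.49394989013672) [[  340.7 -1096.8]
 [ 1539.6 -1254.8]
 [ 1720.5   118.3]
 [  521.6   276.3]] 179.55177918346897
T 9640 ((638.158447265625, 32.931304931640625), (220.57330322265625, 401.4960632324219), 3.018070936203003) [[ 517.5  227.6]
 [ 538.6 -173.3]
 [ 758.9 -161.7]
 [ 737.7  239.2]] 179.595760500079
```

Run:
```python
from h import *
np.set_printoptions(precision=1,suppress=True)
a=np.radians(3.0);R=np.array([[np.cos(a),-np.sin(a)],[np.sin(a),np.cos(a)]]);c=np.array([647.6,33.4])
for n in 'TS':
    P=np.load(n+'.npy');L=P.copy();L[:,:2]=(P[:,:2]-c)@R
    I=ctrl.get_image({'S':'side','T':'top'}[n])['image'].reshape(-1,3).astype(int)
    box=(abs(L[:,1])<250)&(L[:,0]>-200)&(L[:,0]<140)
    roof=box&(abs(P[:,2]-180)<5); q=L[roof]
    print(n,'roof x',np.percentile(q[:,0],[.1,1,99,99.9]),'y',np.percentile(q[:,1],[.1,1,99,99.9]))
    r=cv2.minAreaRect(q[:,:2].astype(np.float32));print(r)
    b=box&(L[:,0]<-95)&(I[:,2]>I[:,0]+50)&(P[:,2]>110)&(P[:,2]<175); q=L[b]
    t=q[q[:,2]>158]
    print('pull all',b.sum(),q.min(0),q.max(0));print('top',len(t),t.min(0),t.max(0),np.percentile(t,[3,97],axis=0), np.median(t[:,2]))
    w=box&(P[:,2]>196); q=L[w]; print('lock',np.percentile(q,[2,98],axis=0)); w=box&(P[:,2]>207); print(np.percentile(L[w],[2,50,98],axis=0),w.sum())
T=cv2.imread('pics/top0.png');cv2.imwrite('pics/t0c.png',cv2.resize(T[130:240,185:350],None,fx=4.8,fy=4.8,interpolation=cv2.INTER_CUBIC))
T=cv2.imread('pics/side0.png');cv2.imwrite('pics/s0c.png',cv2.resize(T[120:290,150:330],None,fx=3.5,fy=3.5,interpolation=cv2.INTER_CUBIC))
```

```text
T roof x [-119.4 -117.8   97.3   99.8] y [-200.  -196.3  196.9  200. ]
((-9.717033386230469, -0.02020263671875), (219.9510955810547, 401.4388122558594), 0.10092122107744217)
pull all 410 [-153.3  -99.   145.1] [-119.5   -7.7  171.8]
top 375 [-153.3  -99.   158.1] [-119.6   -7.8  171.8] [[-152.3  -95.9  158.8]
 [-121.1  -10.6  170.2]] 164.20860058482845
lock [[ -32.9 -140.3  196.4]
 [  47.4  148.8  239.2]]
[[ -28.6 -142.2  207.2]
 [   3.7   91.6  211.7]
 [  50.6  133.7  241.1]] 267
S roof x [-124.3 -122.9   93.6   96.8] y [-202.2 -197.4  197.7  199.6]
((-14.158210754394531, -1.60101318359375), (404.2204895019531, 223.32725524902344), 89.61367797851562)
pull all 656 [-159.1 -100.4  130.1] [-121.6   -5.   169.9]
top 450 [-158.4 -100.4  158.1] [-121.6   -6.   169.9] [[-156.7  -95.9  159.3]
 [-123.2   -7.5  167.8]] 164.05237214342418
lock [[ -37.6 -138.5  196.4]
 [  44.   149.1  237.4]]
[[ -28.  -143.3  207.2]
 [   3.6   85.4  211.7]
 [  47.7  118.2  238.3]] 306
```

View pics/t0c.png

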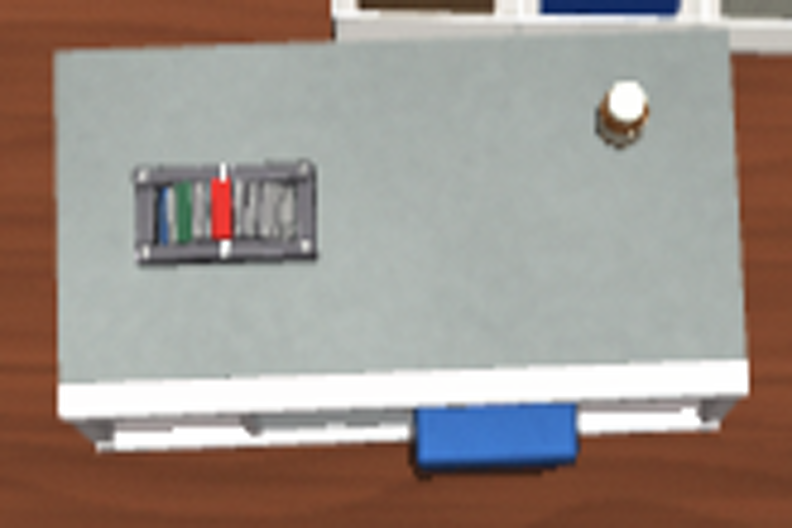

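View pics/s0c.png

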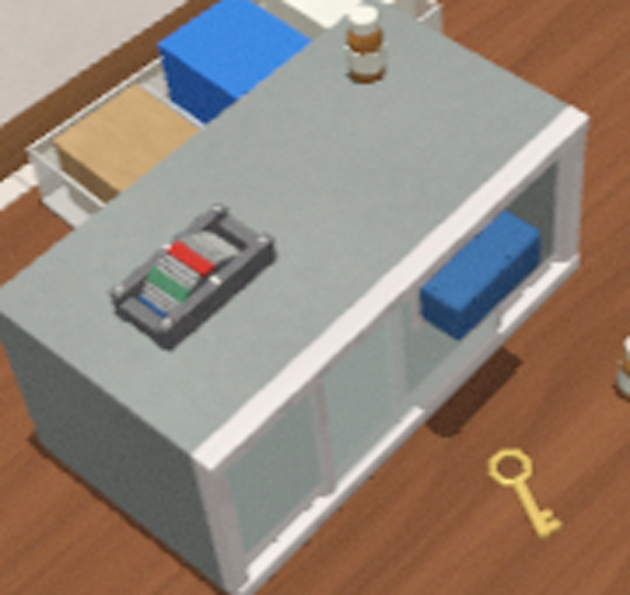

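Request:
jog_arm --plan '[{"travel": [0.045,0.04,-0.018],"angular": [0,0,0.02],"hand": 0},{"travel": [0.09,0.08,-0.018],"angular": [0,0,0.05],"hand": 0},{"travel": [0.135,0.12,-0.018],"angular": [0,0,0.08],"hand": 0},{"travel": [0.18,0.155,-0.018],"angular": [0,0,0.11],"hand": 0},{"travel": [0.225,0.193,-0.018],"angular": [0,0,0.13],"hand": 0},{"travel": [0.27,0.232,-0.018],"angular": [0,0,0.15],"hand": 0},{"travel": [0.315,0.27,-0.018],"angular": [0,0,0.17],"hand": 0},{"travel": [0.36,0.309,-0.018],"angular": [0,0,0.19],"hand": 0},{"travel": [0.405,0.348,-0.018],"angular": [0,0,0.21],"hand": 0},{"travel": [0.45,0.386,-0.018],"angular": [0,0,0.23],"hand": 0},{"travel": [0.495,0.425,-0.018],"angular": [0,0,0.25],"hand": 0},{"travel": [0.54,0.463,-0.018],"angular": [0,0,0.262],"hand": 0}]'

```text
clock: 2.8
ee_pos: [482.3, 16.5, 423.2]
tcp_rot: [[-0.052, 0.999, 0.001], [0.999, 0.052, 0.0], [0.0, 0.001, -1.0]]
force: [1.1, -0.0, -0.0]
width: -0.005
```

```bash
cat > st.py <<'E'
import sys
from h import *
np.set_printoptions(precision=2,suppress=True)
c=np.array([646.6,33.0])
a=np.radians(3.0);R=np.array([[np.cos(a),-np.sin(a)],[np.sin(a),np.cos(a)]])
s=ctrl.observe();p=np.array(s['ee_pos']);A=np.array(s['tcp_rot'])
print('t',s['clock'],'pos',p,'tip local',(p[:2]-c)@R,'tipz',p[2]-173,'F',np.array(s['force']),'w',s['width'],'yawx',np.degrees(np.arctan2(A[1,0],A[0,0])),A[:,2],np.array(s['joints']))
if len(sys.argv)>2:
    t=np.array([float(v) for v in sys.argv[1:4]])  # local x,y, tip z
    w=np.r_[c+R@t[:2],t[2]+173]; print('travel mm',A.T@(w-p))
    print('dyaw tool z rad',np.arctan2(A[1,0],A[0,0])-np.radians(93))
E
python3 st.py -138 45 250
```

```text
t 2.8 pos [482.31  16.54 423.21] tip local [-164.92   -7.84] tipz 250.2073798082791 F [ 1.14 -0.03 -0.04] w -0.004573954963345549 yawx 92.9715132983541 [ 0.  0. -1.] [  25.39    1.35  -21.12    0.01  -67.47 -112.42]
travel mm [52.85 26.9   0.26]
dyaw tool z rad -0.0004971867367544736
```

Request:
jog_arm --plan '[{"travel": [0.04,0.02,0],"angular": [0,0,0],"hand": 0},{"travel": [0.053,0.027,0],"angular": [0,0,0],"hand": 0},{"travel": [0.053,0.027,0.03],"angular": [0,0,0],"hand": 0},{"travel": [0.053,0.027,0.06],"angular": [0,0,0],"hand": 0},{"travel": [0.053,0.027,0.09],"angular": [0,0,0],"hand": 0},{"travel": [0.053,0.027,0.108],"angular": [0,0,0],"hand": 0},{"travel": [0.053,0.027,0.108],"angular": [0,0,0],"hand": 0}]'

```text
clock: 3.68
ee_pos: [506.2, 70.2, 314.3]
tcp_rot: [[-0.051, 0.999, -0.001], [0.999, 0.051, -0.001], [-0.001, -0.001, -1.0]]
force: [-0.3, -0.8, 1.2]
width: 0.001
```

```bash
python3 st.py -138 0 142
python3 - <<'E'
from h import *
for n in('side','top'): snap(n,n+'1.png')
a=cv2.imread('pics/side1.png')[120:290,150:330];b=cv2.imread('pics/top1.png')[130:260,185:350]
cv2.imwrite('pics/c1.png',np.hstack([cv2.resize(a,(400,378)),cv2.resize(b,(400,378))]))
E
```

```text
t 3.675 pos [506.17  70.24 314.27] tip local [-138.29   44.54] tipz 141.2660548234091 F [-0.32 -0.76  1.18] w 0.0010425470922944414 yawx 92.93072099759088 [-0. -0. -1.] [  29.95    9.81  -26.95    0.01  -53.33 -117.02]
travel mm [-44.54   0.34  -0.7 ]
dyaw tool z rad -0.0012091466945363116
```

View pics/c1.png

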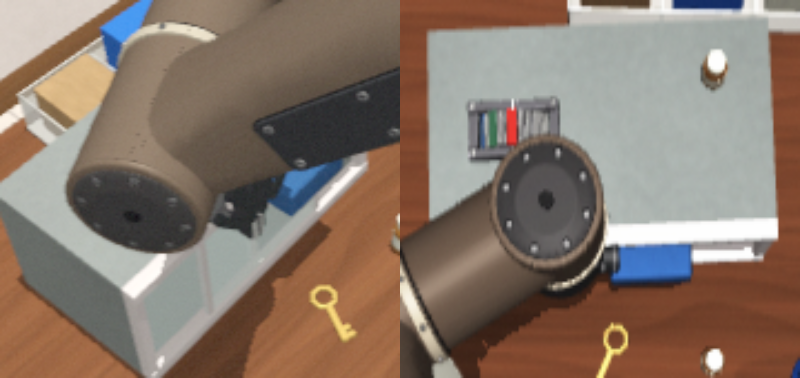

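Request:
jog_arm --plan '[{"travel": [-0.008,0,0],"hand": 0},{"travel": [-0.016,0,0],"hand": 0},{"travel": [-0.022,0,0],"hand": 0},{"travel": [-0.027,0,0],"hand": 0},{"travel": [-0.032,0,0],"hand": 0},{"travel": [-0.037,0,0],"hand": 0},{"travel": [-0.042,0,0],"hand": 0},{"travel": [-0.047,0,0],"hand": 0},{"travel": [-0.052,0,0],"hand": 0},{"travel": [-0.057,0,0],"hand": 0},{"travel": [-0.062,0,0],"hand": 0},{"travel": [-0.067,0,0],"hand": 0}]'

```text
schema error: expected keys angular, travel, hand
```

```bash
python3 st.py -138 -60 142
python3 - <<'E'
from h import *
for n in('side','top'): snap(n,n+'2.png')
a=cv2.imread('pics/side2.png')[120:290,150:330];b=cv2.imread('pics/top2.png')[130:260,185:350]
cv2.imwrite('pics/c2.png',np.hstack([cv2.resize(a,(400,378)),cv2.resize(b,(400,378))]))
E
```

```text
t 3.775 pos [506.91  70.68 316.04] tip local [-137.53   44.94] tipz 143.04390406308625 F [ 0.51 -0.59  0.01] w -0.001023062479436466 yawx 92.96273122036202 [ 0.  0. -1.] [  29.96    9.71  -26.82    0.04  -53.36 -117.02]
travel mm [-104.94   -0.4     1.01]
dyaw tool z rad -0.0006504629128831763
```

View pics/c2.png

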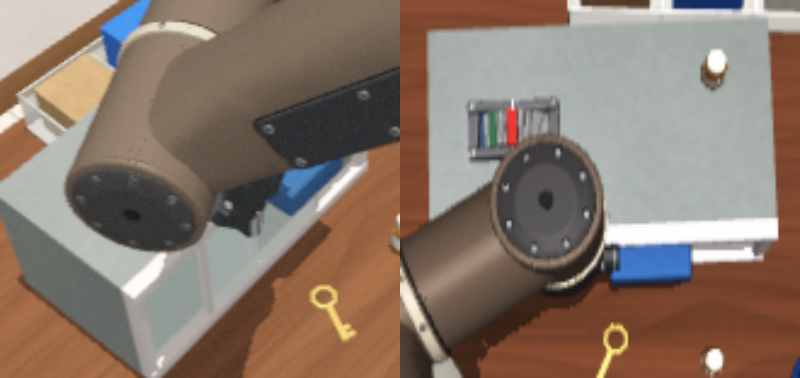

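The call was refused for missing "angular", so nothing moved. I'll resend it in full.

Request:
jog_arm --plan '[{"travel": [-0.008,0,0.001],"angular": [0,0,0],"hand": 0},{"travel": [-0.016,0,0.001],"angular": [0,0,0],"hand": 0},{"travel": [-0.022,0,0.001],"angular": [0,0,0],"hand": 0},{"travel": [-0.027,0,0.001],"angular": [0,0,0],"hand": 0},{"travel": [-0.032,0,0.001],"angular": [0,0,0],"hand": 0},{"travel": [-0.037,0,0.001],"angular": [0,0,0],"hand": 0},{"travel": [-0.042,0,0.001],"angular": [0,0,0],"hand": 0},{"travel": [-0.047,0,0.001],"angular": [0,0,0],"hand": 0},{"travel": [-0.052,0,0.001],"angular": [0,0,0],"hand": 0},{"travel": [-0.057,0,0.001],"angular": [0,0,0],"hand": 0},{"travel": [-0.062,0,0.001],"angular": [0,0,0],"hand": 0},{"travel": [-0.067,0,0.001],"angular": [0,0,0],"hand": 0}]'

```text
clock: 5.38
ee_pos: [510.5, 3.6, 315.4]
tcp_rot: [[-0.052, 0.999, 0.003], [0.999, 0.052, 0.001], [0.001, 0.003, -1.0]]
force: [-0.2, 1.5, 0.1]
width: -0.0
```

```bash
python3 st.py -138 -60 142
python3 - <<'E'
from h import *
for n in('side','top'): snap(n,n+'2.png')
a=cv2.imread('pics/side2.png')[120:290,150:330];b=cv2.imread('pics/top2.png')[130:260,185:350]
cv2.imwrite('pics/c2b.png',np.hstack([cv2.resize(a,(400,378)),cv2.resize(b,(400,378))]))
E
```

```text
t 5.375 pos [510.5    3.64 315.36] tip local [-137.45  -22.19] tipz 142.3628914257299 F [-0.21  1.54  0.1 ] w -9.548678761541316e-05 yawx 92.96855698512833 [ 0.  0. -1.] [  22.48    9.62  -27.03    0.01  -53.17 -109.51]
travel mm [-37.81  -0.53   0.32]
dyaw tool z rad -0.0005487841362643575
```

View pics/c2b.png

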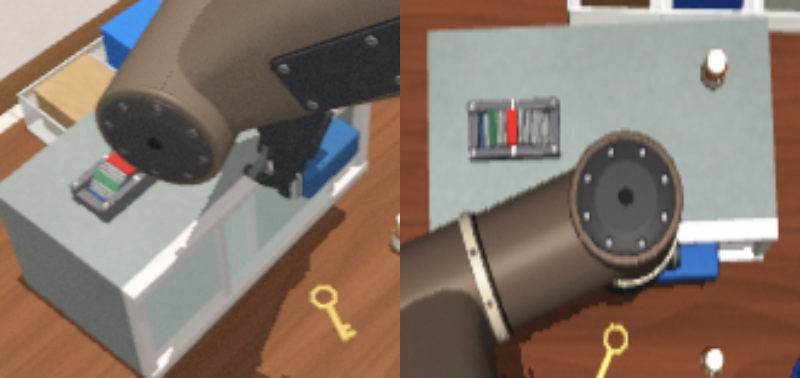

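Request:
jog_arm --plan '[{"travel": [-0.004,0,0],"angular": [0,0,0],"hand": 0},{"travel": [-0.008,0,0],"angular": [0,0,0],"hand": 0},{"travel": [-0.012,0,0],"angular": [0,0,0],"hand": 0},{"travel": [-0.016,0,0],"angular": [0,0,0],"hand": 0},{"travel": [-0.02,0,0],"angular": [0,0,0],"hand": 0}]'

```text
clock: 6.1
ee_pos: [511.5, -16.8, 315.3]
tcp_rot: [[-0.051, 0.999, 0.003], [0.999, 0.051, 0.001], [0.001, 0.003, -1.0]]
force: [0.7, 1.4, 0.9]
width: 0.0
```

Request:
jog_arm --plan '[{"travel": [-0.004,0,0],"angular": [0,0,0],"hand": 0},{"travel": [-0.008,0,0],"angular": [0,0,0],"hand": 0},{"travel": [-0.012,0,0],"angular": [0,0,0],"hand": 0}]'

```text
clock: 6.48
ee_pos: [512.2, -29.1, 315.4]
tcp_rot: [[-0.051, 0.999, 0.003], [0.999, 0.051, 0.001], [0.001, 0.003, -1.0]]
force: [0.3, 1.5, 0.3]
width: 0.001
```

```bash
python3 st.py -138 -60 142
python3 - <<'E'
from h import *
for n in('side','top'): snap(n,n+'3.png')
a=cv2.imread('pics/side3.png')[120:290,150:330];b=cv2.imread('pics/top3.png')[130:260,185:350]
cv2.imwrite('pics/c3.png',np.hstack([cv2.resize(a,(400,378)),cv2.resize(b,(400,378))]))
E
```

```text
t 6.475 pos [512.16 -29.07 315.35] tip local [-137.51  -54.95] tipz 142.35421415866915 F [0.31 1.5  0.35] w 0.0008410470481601013 yawx 92.94378998668559 [ 0.  0. -1.] [  18.71    9.85  -26.74    0.01  -53.25 -105.77]
travel mm [-5.05 -0.49  0.35]
dyaw tool z rad -0.000981049804926304
```

View pics/c3.png

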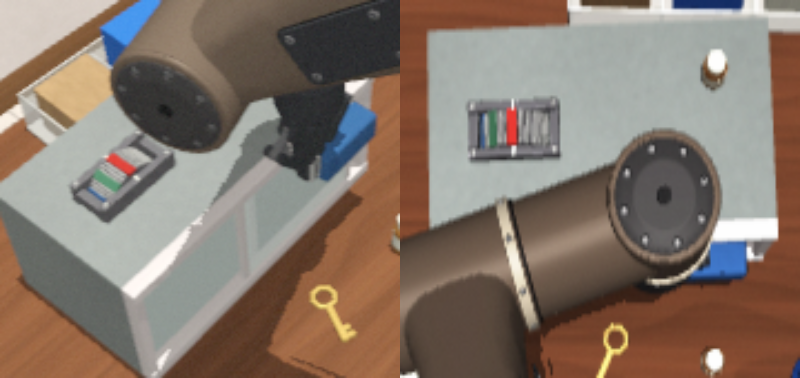

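Request:
jog_arm --plan '[{"travel": [-0.004,0,0],"angular": [0,0,0],"hand": 0},{"travel": [-0.008,0,0],"angular": [0,0,0],"hand": 0}]'

```text
clock: 6.82
ee_pos: [512.5, -37.4, 315.3]
tcp_rot: [[-0.051, 0.999, 0.003], [0.999, 0.051, 0.001], [0.0, 0.003, -1.0]]
force: [-0.3, 1.3, -0.2]
width: 0.001
```

Request:
jog_arm --plan '[{"travel": [-0.003,0,0],"angular": [0,0,0],"hand": 0},{"travel": [-0.006,0,0],"angular": [0,0,0],"hand": 0}]'

```text
clock: 7.08
ee_pos: [512.8, -43.6, 315.3]
tcp_rot: [[-0.051, 0.999, 0.003], [0.999, 0.051, 0.001], [0.0, 0.003, -1.0]]
force: [0.2, 0.9, 0.3]
width: -0.003
```

Request:
jog_arm --plan '[{"travel": [-0.003,0,0],"angular": [0,0,0],"hand": 0},{"travel": [-0.006,0,0],"angular": [0,0,0],"hand": 0}]'

```text
clock: 7.32
ee_pos: [513.1, -49.8, 315.3]
tcp_rot: [[-0.051, 0.999, 0.003], [0.999, 0.051, 0.001], [0.0, 0.003, -1.0]]
force: [0.5, 1.4, -0.5]
width: 0.001
```

Request:
jog_arm --plan '[{"travel": [-0.003,0,0],"angular": [0,0,0],"hand": 0},{"travel": [-0.006,0,0],"angular": [0,0,0],"hand": 0}]'

```text
clock: 7.58
ee_pos: [513.2, -52.5, 315.3]
tcp_rot: [[-0.05, 0.999, 0.004], [0.999, 0.05, 0.008], [0.008, 0.004, -1.0]]
force: [-12.1, 44.1, 11.6]
width: 0.001
```

```bash
python3 st.py -138 -60 142
python3 - <<'E'
from h import *
for n in('side','top'): snap(n,n+'4.png')
a=cv2.imread('pics/side4.png')[120:290,150:330];b=cv2.imread('pics/top4.png')[130:260,185:350]
cv2.imwrite('pics/c4.png',np.hstack([cv2.resize(a,(400,378)),cv2.resize(b,(400,378))]))
E
```

```text
t 7.575 pos [513.17 -52.46 315.31] tip local [-137.72  -78.36] tipz 142.30589155900748 F [-12.09  44.11  11.63] w 0.001251722609954284 yawx 92.85994705972807 [ 0.    0.01 -1.  ] [  15.82   10.11  -26.19   -0.51  -53.36 -102.66]
travel mm [18.36 -0.33  0.46]
dyaw tool z rad -0.0024443849348441127
```

View pics/c4.png

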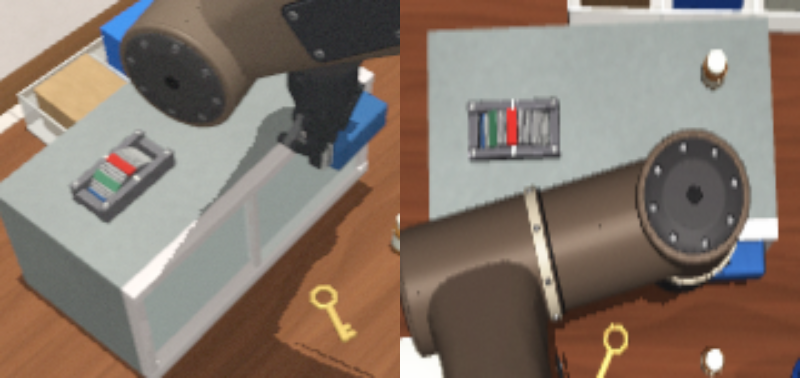

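Request:
jog_arm --plan '[{"travel": [0.012,0,0],"angular": [0,0,0],"hand": 0},{"travel": [0.022,0,0],"angular": [0,0,0],"hand": 0},{"travel": [0.025,0,-0.03],"angular": [0,0,0],"hand": 0},{"travel": [0.025,0,-0.07],"angular": [0,0,0],"hand": 0},{"travel": [0.025,0,-0.11],"angular": [0,0,0],"hand": 0},{"travel": [0.025,0,-0.11],"angular": [0,0,0],"hand": 0}]'

```text
clock: 8.43
ee_pos: [512.1, -28.4, 428.8]
tcp_rot: [[-0.051, 0.999, 0.009], [0.999, 0.05, 0.009], [0.008, 0.01, -1.0]]
force: [-0.0, 0.7, -0.8]
width: -0.001
```

```bash
python3 - <<'E'
from h import *
np.set_printoptions(precision=1,suppress=True)
c=np.array([646.6,33.0])
a=np.radians(3.0);R=np.array([[np.cos(a),-np.sin(a)],[np.sin(a),np.cos(a)]])
for n in('side','top'):
    d=snap(n,n+'5.png');I=d['image'].astype(int)
    m=(I[...,0]>150)&(I[...,1]<90)&(I[...,2]<90)
    x0,y0,x1,y1=(185,170,230,220) if n=='side' else (210,155,255,190)
    k=np.zeros_like(m);k[y0:y1,x0:x1]=1
    v,u=np.nonzero(m&k);px=[u.mean(),v.mean()];w=atz(d,px,212)
    D=d['z_map'][v,u]; zz=[dep(d,[q,r])[2] for q,r in zip(u,v)]
    print(n,px,len(u),(u.min(),u.max(),v.min(),v.max()),w,(w[:2]-c)@R,np.median(zz))
    r=ctrl.landmark_of('wheel_crown',n); print([(x['p'],np.array(x['position'])) for x in r])
    r=ctrl.landmark_of('pull_end',n); print([(x['p'],(atz(d,x['position'],165)[:2]-c)@R) for x in r])
    # housing: points above 198
    K=np.array(d['camera_matrix'])
    u,v=np.meshgrid(np.arange(x0,x1),np.arange(y0,y1));P=np.array([dep(d,[q,r]) for q,r in zip(u.ravel(),v.ravel())])
    L=(P[:,:2]-c)@R; s=(P[:,2]>194)&(P[:,2]<225); print('housing',np.percentile(L[s],[3,97],axis=0),s.sum(), np.percentile(P[s,2],[50,99]))
a=cv2.imread('pics/side5.png')[120:290,150:330];b=cv2.imread('pics/top5.png')[130:260,185:350]
cv2.imwrite('pics/c5.png',np.hstack([cv2.resize(a,(400,378)),cv2.resize(b,(400,378))]))
E
python3 st.py -4 103 240
```

```text
side [np.float64(203.91836734693877), np.float64(193.42857142857142)] 49 (np.int64(198), np.int64(210), np.int64(189), np.int64(197)) [631.9 133.  212. ] [ -9.4 100.6] 211.27638744998887
[(0.76, array([204.8, 197.3]))]
[(0.85, array([-136.1,  -94.3])), (0.7, array([-230.5, -304.6]))]
housing [[-36.5  50.4]
 [ 16.1 148.4]] 763 [203.3 213.5]
top [np.float64(230.52), np.float64(173.0)] 50 (np.int64(229), np.int64(232), np.int64(167), np.int64(179)) [635.2 133.9 212. ] [ -6.1 101.4] 211.34232338055926
[(0.86, array([232. , 172.3]))]
[(0.87, array([-129.7,  -88.2]))]
housing [[-31.6  51.5]
 [ 20.4 148.7]] 619 [204.1 215.2]
t 8.725 pos [511.28 -28.32 424.44] tip local [-138.34  -54.16] tipz 251.44418822305016 F [-0.82 -0.14 -0.61] w 0.0010977661089458788 yawx 92.87674147019288 [ 0.    0.01 -1.  ] [  18.66    4.29  -17.64   -0.42  -67.84 -105.63]
travel mm [157.35 133.98  12.93]
dyaw tool z rad -0.0021512671763017632
```

View pics/c5.png

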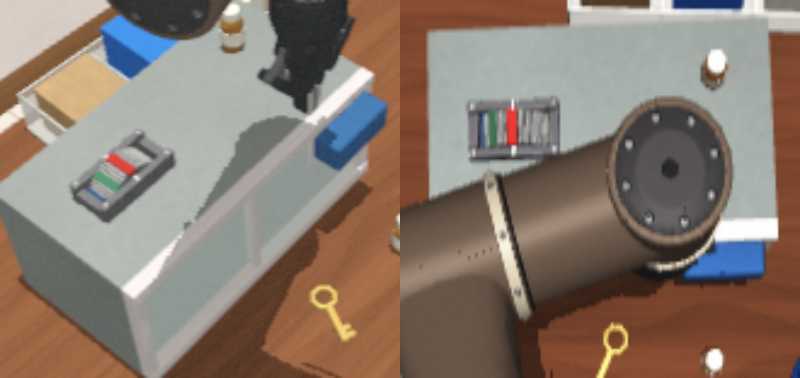

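Request:
jog_arm --plan '[{"travel": [0.035,0.028,0],"angular": [0.01,-0.008,0],"hand": 0},{"travel": [0.072,0.058,0],"angular": [0.01,-0.008,0],"hand": 0},{"travel": [0.11,0.088,0],"angular": [0.01,-0.008,0],"hand": 0},{"travel": [0.145,0.115,0],"angular": [0.01,-0.008,0],"hand": 0},{"travel": [0.165,0.131,0.005],"angular": [0.01,-0.008,0],"hand": 0},{"travel": [0.165,0.131,0.013],"angular": [0.01,-0.008,0],"hand": 0},{"travel": [0.165,0.131,0.021],"angular": [0.01,-0.008,0],"hand": 0},{"travel": [0.165,0.131,0.021],"angular": [0.01,-0.008,0],"hand": 0}]'

```text
clock: 9.72
ee_pos: [633.2, 142.3, 404.2]
tcp_rot: [[-0.049, 0.999, -0.009], [0.999, 0.049, -0.001], [-0.001, -0.009, -1.0]]
force: [-0.1, -0.3, -0.3]
width: 0.001
```

```bash
python3 st.py -7 111 212;python3 - <<'E'
from h import *
for n in('side','top'): snap(n,n+'6.png')
a=cv2.imread('pics/side6.png')[120:290,150:330];b=cv2.imread('pics/top6.png')[130:260,185:350]
cv2.imwrite('pics/c6.png',np.hstack([cv2.resize(a,(400,378)),cv2.resize(b,(400,378))]))
E
```

```text
t 9.725 pos [633.25 142.28 404.18] tip local [ -7.61 109.83] tipz 231.17701852920885 F [-0.13 -0.32 -0.3 ] w 0.0008698740046861206 yawx 92.8326107964744 [-0.01 -0.   -1.  ] [  29.79   18.32   -2.55   -0.21  -69.63 -116.88]
travel mm [ 1.19  0.79 19.17]
dyaw tool z rad -0.002921492733812814
```

View pics/c6.png

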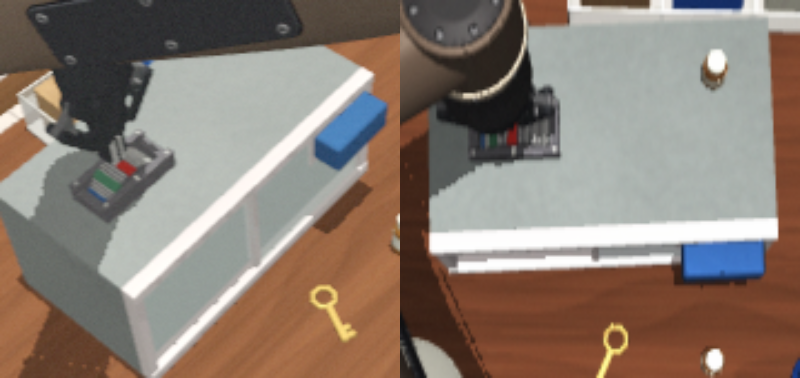

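Request:
jog_arm --plan '[{"travel": [0.001,0.002,0.006],"angular": [-0.005,0,0],"hand": 0},{"travel": [0.001,0.002,0.012],"angular": [-0.005,0,0],"hand": 0},{"travel": [0.001,0.002,0.016],"angular": [-0.005,0,0],"hand": 0},{"travel": [0.001,0.002,0.016],"angular": [-0.005,0,0],"hand": 0}]'

```text
clock: 10.32
ee_pos: [635.3, 143.5, 388.9]
tcp_rot: [[-0.05, 0.999, -0.003], [0.999, 0.05, -0.001], [-0.001, -0.003, -1.0]]
force: [0.0, 0.1, 0.4]
width: -0.001
```

Request:
jog_arm --plan '[{"travel": [0,0,0.001],"angular": [0,0,0],"hand": 0},{"travel": [0,0,0.002],"angular": [0,0,0],"hand": 0},{"travel": [0,0,0.002],"angular": [0,0,0],"hand": 0}]'

```text
clock: 10.7
ee_pos: [635.3, 143.5, 386.9]
tcp_rot: [[-0.05, 0.999, -0.003], [0.999, 0.05, -0.001], [-0.001, -0.003, -1.0]]
force: [0.7, 0.4, -0.2]
width: -0.005
```

```bash
python3 st.py -7 111 212
```

```text
t 10.7 pos [635.32 143.53 386.88] tip local [ -5.48 110.97] tipz 213.8769595790829 F [ 0.74  0.4  -0.2 ] w -0.00468846550280957 yawx 92.8420249669205 [-0. -0. -1.] [  29.84   19.04   -3.88   -0.06  -67.27 -116.98]
travel mm [ 0.03 -1.51  1.88]
dyaw tool z rad -0.0027571844631841813
```

Request:
jog_arm --plan '[{"travel": [0,0,0.0007],"angular": [0,0,0],"hand": 0},{"travel": [0,0,0.0014],"angular": [0,0,0],"hand": 0},{"travel": [0,0,0.0014],"angular": [0,0,0],"hand": 0}]'

```text
clock: 11.08
ee_pos: [635.3, 143.5, 385.4]
tcp_rot: [[-0.05, 0.999, -0.003], [0.999, 0.05, -0.001], [-0.001, -0.003, -1.0]]
force: [0.4, -0.7, 0.3]
width: 0.0
```

Request:
jog_arm --plan '[{"travel": [0,0,0.0005],"angular": [0,0,0],"hand": 0},{"travel": [0,0,0.001],"angular": [0,0,0],"hand": 0},{"travel": [0,0,0.001],"angular": [0,0,0],"hand": 0}]'

```text
clock: 11.45
ee_pos: [635.3, 143.5, 385.1]
tcp_rot: [[-0.05, 0.999, -0.003], [0.999, 0.05, -0.001], [-0.001, -0.003, -1.0]]
force: [-0.7, -0.4, 5.2]
width: -0.002
```

Request:
jog_arm --plan '[{"travel": [0,0,0.0013],"angular": [0,0,0],"hand": 0},{"travel": [-0.003,0,0.0013],"angular": [0,0,0],"hand": 0},{"travel": [-0.006,0,0.0013],"angular": [0,0,0],"hand": 0},{"travel": [-0.009,0,0.0013],"angular": [0,0,0],"hand": 0},{"travel": [-0.012,0,0.0013],"angular": [0,0,0],"hand": 0}]'

```text
clock: 12.08
ee_pos: [635.8, 131.6, 385.4]
tcp_rot: [[-0.05, 0.999, -0.001], [0.999, 0.05, -0.0], [-0.0, -0.001, -1.0]]
force: [-5.3, 1.1, 10.1]
width: -0.001
```

```bash
python3 st.py -7 111 212;python3 - <<'E'
from h import *
for n in('side','top'): snap(n,n+'7.png')
a=cv2.imread('pics/side7.png')[165:235,170:250];b=cv2.imread('pics/top7.png')[140:210,190:270]
cv2.imwrite('pics/c7.png',np.hstack([cv2.resize(a,(400,350)),cv2.resize(b,(400,350))]))
E
```

```text
t 12.075 pos [635.82 131.58 385.4 ] tip local [-5.6  99.01] tipz 212.39866107088062 F [-5.27  1.14 10.05] w -0.001322142020220291 yawx 92.88308521321201 [-0. -0. -1.] [  28.87   18.86   -4.35   -0.02  -66.85 -115.98]
travel mm [11.99 -1.42  0.4 ]
dyaw tool z rad -0.0020405479737175547
```

View pics/c7.png

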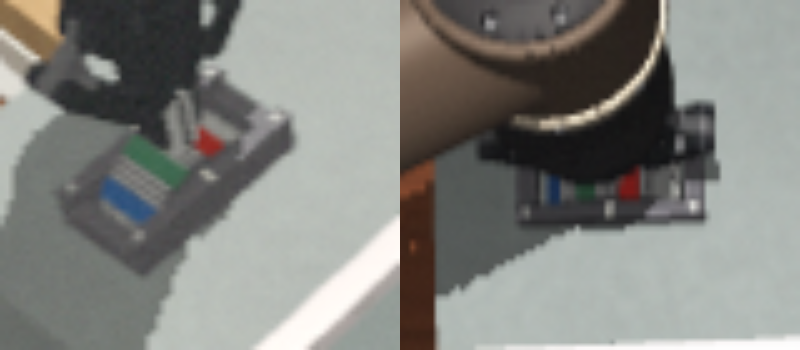

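Request:
jog_arm --plan '[{"travel": [-0.002,0,0.0012],"angular": [0,0,0],"hand": 0},{"travel": [-0.005,0,0.0012],"angular": [0,0,0],"hand": 0},{"travel": [-0.008,0,0.0012],"angular": [0,0,0],"hand": 0},{"travel": [-0.011,0,0.0012],"angular": [0,0,0],"hand": 0}]'

```text
clock: 12.68
ee_pos: [636.3, 120.0, 384.8]
tcp_rot: [[-0.05, 0.999, -0.001], [0.999, 0.05, -0.001], [-0.001, -0.001, -1.0]]
force: [-1.5, -1.9, 3.9]
width: 0.004
```

```bash
python3 st.py -7 111 212;python3 - <<'E'
from h import *
for n in('side','top'): snap(n,n+'8.png')
a=cv2.imread('pics/side8.png')[165:235,170:250];b=cv2.imread('pics/top8.png')[140:210,190:270]
cv2.imwrite('pics/c8.png',np.hstack([cv2.resize(a,(400,350)),cv2.resize(b,(400,350))]))
E
```

```text
t 12.675 pos [636.29 119.97 384.84] tip local [-5.74 87.39] tipz 211.83979076205918 F [-1.45 -1.9   3.91] w 0.003993169423516188 yawx 92.87148665581628 [-0. -0. -1.] [  27.91   18.72   -4.66    0.02  -66.68 -115.05]
travel mm [23.61 -1.31 -0.18]
dyaw tool z rad -0.0022429809887545282
```

View pics/c8.png

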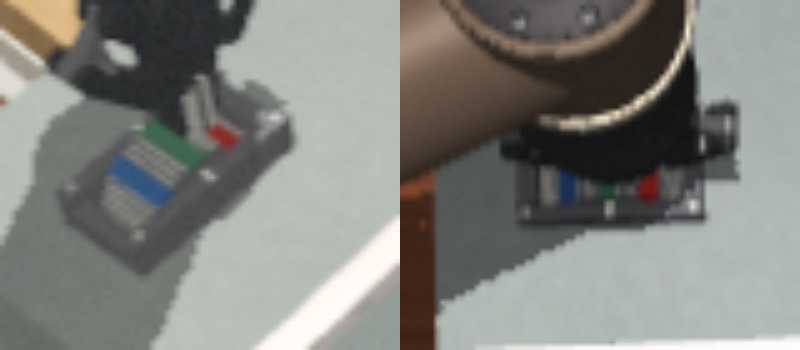

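Request:
jog_arm --plan '[{"travel": [0,0,-0.01],"angular": [0,0,0],"hand": 0},{"travel": [0,0,-0.03],"angular": [0,0,0],"hand": 0},{"travel": [0,0,-0.06],"angular": [0,0,0],"hand": 0},{"travel": [-0.02,-0.05,-0.07],"angular": [0,0,0],"hand": 0},{"travel": [-0.04,-0.1,-0.07],"angular": [0,0,0],"hand": 0},{"travel": [-0.06,-0.14,-0.07],"angular": [0,0,0],"hand": 0},{"travel": [-0.09,-0.18,-0.07],"angular": [0,0,0],"hand": 0},{"travel": [-0.12,-0.21,-0.07],"angular": [0,0,0],"hand": 0},{"travel": [-0.14,-0.22,-0.07],"angular": [0,0,0],"hand": 0},{"travel": [-0.14,-0.22,-0.07],"angular": [0,0,0],"hand": 0},{"travel": [-0.14,-0.22,-0.07],"angular": [0,0,0],"hand": 0}]'

```text
clock: 14.15
ee_pos: [424.0, -30.6, 455.3]
tcp_rot: [[-0.049, 0.999, -0.0], [0.999, 0.049, -0.001], [-0.001, -0.0, -1.0]]
force: [0.2, 0.7, 0.1]
width: 0.005
```

```bash
python3 st.py -7 111 212;python3 - <<'E'
from h import *
for n in('side','top'): snap(n,n+'9.png')
a=cv2.imread('pics/side9.png');b=cv2.imread('pics/top9.png')
A=np.hstack([cv2.resize(a[165:235,170:250],(400,300)),cv2.resize(b[140:210,190:270],(400,300))])
B=np.hstack([cv2.resize(a,(400,300)),cv2.resize(b,(400,300))])
cv2.imwrite('pics/c9.png',np.vstack([A,B]))
E
```

```text
t 14.15 pos [424.01 -30.62 455.26] tip local [-225.61  -51.88] tipz 282.25610239346435 F [0.21 0.65 0.13] w 0.0051750152361069385 yawx 92.83493334886401 [-0. -0. -1.] [  22.7    -5.9   -23.76    0.03  -72.18 -109.88]
travel mm [163.56 218.17  70.05]
dyaw tool z rad -0.0028809565475638177
```

View pics/c9.png

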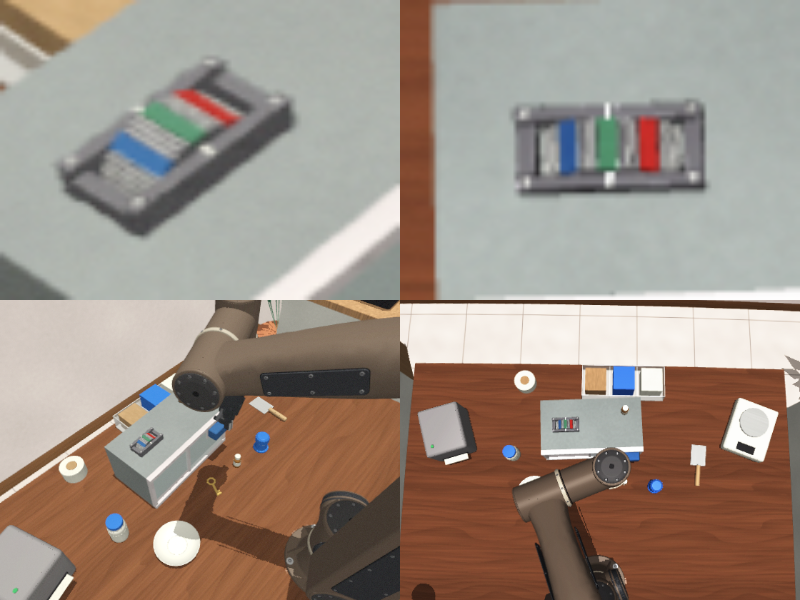

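Run:
```python
from h import *
for k in '4569':
    for n,(x0,y0,x1,y1) in(('side',(265,150,335,220)),('top',(280,205,330,240))):
        I=cv2.imread(f'pics/{n}{k}.png').astype(int)[y0:y1,x0:x1]
        m=(I[...,0]>I[...,2]+50)&(I[...,0]>100);v,u=np.nonzero(m)
        print(k,n,m.sum(),u.max()+x0,v.min()+y0 if len(v) else None,u.min()+x0)
a=cv2.imread('pics/side6.png')[150:240,250:340];b=cv2.imread('pics/top6.png')[190:250,270:350]
cv2.imwrite('pics/c10.png',np.hstack([cv2.resize(a,(400,400)),cv2.resize(b,(400,300))[:, :].copy() if 0 else cv2.resize(b,(400,400))]))
```

```text
4 side 401 323 161 299
4 top 110 329 213 315
5 side 598 323 161 292
5 top 260 329 213 302
6 side 607 323 161 292
6 top 336 329 213 302
9 side 376 314 170 292
9 top 137 329 213 315
```

View pics/c10.png

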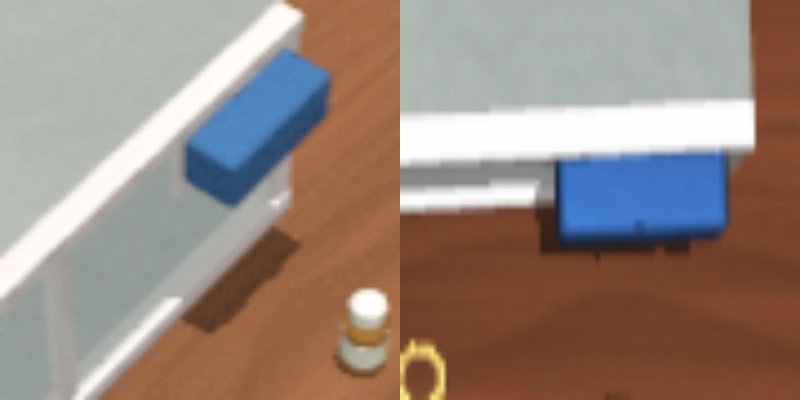

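```bash
python3 -c "
from rig import ctrl
print(ctrl.hand_in())"
```

```text
the job is handed in; nothing more can be done
None
```

The safe door is shut, and the lock wheel has turned one click to green. I handed the job in at about 14.3 s of the 48 s allowed.

- **Door:** I pushed the +y end face of the blue pull with the closed fingertips until it hit the right-hand stop. The wrist force rose from about 1.4 N to 44 N there, which is firmer than I meant but well under the 120 N limit. The pull was at the same pixels at the stop, after I backed off and before I touched the wheel. In the last picture the gripper hides part of the pull, but its visible left edge is unchanged.
- **Wheel:** I pressed with 5 to 10 N and rubbed about 23 mm towards -y. After lifting off, the pictures show the green stripe between the white marks, with red to the right and blue to the left.
- **Finish:** the arm is clear, with the fingertips about 280 mm up in front of the safe and the force reading near zero. In the last pictures the other things look where they were. The dish is partly hidden by the arm in the top view, and I compared these by eye only.

**Disagreements:**
- The network's point for the top of the wheel was up to about 10 mm off between the two cameras. I used the red stripe and the lock housing instead, and those agreed to about 4 mm.
- One move call was refused because I left out a field. Nothing moved, and I sent it again.

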